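# Trip-test the live bench supply and load the board

## Task

One of the three bench supply units is switched on (its red lever is raised): trip it with its own yellow test button, and while its lever is down set the green board flat in that unit's tray, square inside the rim, without dropping it. Then lift that lever fully back up so that it stays on. Leave the other two units, the blue board and everything else on the bench as they are.

Things in the scene. Friction and masses are not known exactly. Their poses are not given: they have to be found in the camera images.
- unit_a: One of three like grey bench supply units (fixed). Origin: on the table under the centre of its housing; x points away from the robot side (rear), y to its left, z up. Housing 120 long in x (-60..60) and 130 wide: front deck 45 high from x -60 to 10, rear hump 90 high from x 10 to 60. In front of it, one piece with it, a shallow black tray with an aluminium rim.
- unit_a_tray (a point): Centre of the tray's floor, 110 in front of the unit's origin and 6 above the table, axes as the unit's. Tray inside 86 (x) by 116 (y); rim 5 thick, top 8 above the floor.
- lever_a (a joint): Red-handled trip lever in the unit's hump, hinge along the unit's y at unit (35, 35, 78) mm. 0 rad = on: raised, leaning 15 degrees back past upright against its stop. Grows as it drops towards the robot; 1.5 = off: lying forward, 19 degrees above level. It falls to whichever side of upright (0.26 rad) it is on.
- lever_a_grip (a point): Centre of the lever's red handle, 75 from the hinge (moves with the lever). Handle 45 long along the lever, 18 wide in the unit's y, 14 thick, its end 20 beyond this point.
- button_a (a joint): Yellow round test button, diameter 28, on the unit's hump, centre of its top at unit (35, -38, 104) mm when up; travel in m, 0 = up, 0.008 = fully down (about 4 N); springs back. Pressed beyond about 5 mm it trips a raised lever, which drops.
- unit_b: A like unit, same sizes and axes as unit_a.
- unit_b_tray (a point): The same point of unit_b's tray.
- lever_b (a joint): Trip lever of unit_b, same values.
- lever_b_grip (a point): Handle centre of lever_b.
- button_b (a joint): Test button of unit_b, same values.
- unit_c: A like unit, same sizes and axes as unit_a.
- unit_c_tray (a point): The same point of unit_c's tray.
- lever_c (a joint): Trip lever of unit_c, same values.
- lever_c_grip (a point): Handle centre of lever_c.
- button_c (a joint): Test button of unit_c, same values.
- board: Loose green circuit board with a bare aluminium heat sink, about 0.2 kg. Origin: centre of its underside; board 70 (x) by 100 (y) by 8 thick; heat sink on its centre 44 (x) by 40 (y), its top 36 above the underside.
- blue_board: Like board but blue with a dark heat sink, lying in the tray of a unit that is off. Same sizes and origin. Leave alone.
- air_can: Bystander: white, blue and red spray can, diameter 66, 190 high, standing; origin under its centre.
- screwdriver: Bystander: yellow-handled screwdriver lying behind the units; about 200 long.
- dish: Bystander: small aluminium dish, diameter 84, 22 high; origin under its centre.
- meter: Bystander: yellow multimeter lying flat, 150 (x) by 80 (y) by 40; origin under its centre.
- spool: Bystander: orange spool, diameter 60, 50 high; origin under its centre.
There are look-alikes about, which are no part of the job. Leave any purple or turquoise look-alike of the board alone.

How it is judged:
By the outcome, as a careful person would: the job done as asked, in the order asked, and still so for the second after the job is handed in, with the robot touching nothing.
It also fails if it takes over 69 s, if anything falls off the work surface, if the arm or the gripper's body presses on something with over 40 N, if the wrist force passes 120 N, or if a joint passes its speed limit or range.

## Robot

A 7-joint arm with a two-finger parallel gripper is mounted at the origin on the work surface. World frame = base frame: x ahead of the robot, y to its left, z up, the work surface at z = 0. Lengths are in mm, angles in degrees, forces in N, time in s.
With the tool pointing down it reaches from about 375 to 925 mm from the base axis. Payload 3.1 kg.
Tool frame: the origin (TCP) lies midway between the tips of the shut fingers; the grasp point (between the pads) lies 19 mm behind it; y points along the fingers, x is the direction in which the jaws open and shut, and the axes are right-handed (so a half turn about y gives the same grasp; the last joint's range is limited). The gripper opens to 85 mm and grips with 20 to 120 N. Pads are 22 mm wide; open, the fingers measure 114 mm over their backs; the gripper's body (76 mm by 85 mm) begins 54 mm behind the grasp point. The pads swing forward as they close: fully open they stand 13 mm farther back than shut.
Start: joints at [66.876, 21.939, 2.515, 91.553, -1.026, 66.532, -2.859], TCP at [195.706, -619.84, 231.269] pointing down, gripper open.
Joint ranges: [-149.38, 149.38], [-23.57, 123.04], [-84.95, 90], [0, 143.3], [-89.99, 269.99], [3.08, 112.72], [-163.45, 163.45]. Speed limits (degrees/s): [159.86, 159.86, 180, 180, 180, 180, 180].

## Interface

Orientations are given as [roll, pitch, yaw] about the fixed x, y, z axes, in that order (R = Rz(yaw) Ry(pitch) Rx(roll)).
In Python, from rig import arm gives the robot as it stands. Calls block until the motion is done:
- arm.goto(position, orientation): joint-space move of the TCP to a pose.
- arm.move_straight(position, ori=None, rate=150): straight line of the TCP; ori=None keeps the orientation; rate is the mean speed in mm/s.
- arm.move_joints(angles): joint-space move.
- arm.open_gripper() and arm.grasp(): open the fingers fully, or close them until they stop; the grip force is fixed at half the most.
- arm.sleep(seconds).
- arm.solve_ik(position, orientation): joint angles nearest the present ones, or None.
- arm.get_obs(): the state.
- arm.snapshot(name): name is "side" or "top" or "wrist"; returns a dict with "frame" (480x640x3 uint8, red, green, blue), "fx", "fy", "cx", "cy" (pixels), "R" (3x3) and "t" (3): a world point X has camera coordinates R X + t; the wrist camera has in their place "mount" (4x4, takes a point from camera to tool coordinates, whose origin is the TCP and whose axes are the tool frame's). Camera axes: x right, y down, z forward; pixel columns grow to the right and rows downward; lengths in mm; the calibration is good to about 2 mm. A picture is of the moment at which its call begins: read the wrist's pose just before it. There is no depth.
A pose or a line that the arm cannot do raises arm.Unreachable and nothing moves.
- arm.job_done(): hands the job in, once; it reports no verdict.
The state is a dict: "t": time; "joint_positions": joint angles; "qvel": joint speeds; "tau": joint torques, N m; "eef_pos": TCP position; "tcp_rot": TCP orientation; "force": force on the tool from outside, world axes, zero at the start; "moment": the same for the moment, N m; "finger_gap": finger opening in mm.
Only numpy, scipy, OpenCV 4.12 (cv2) and the standard library are available. Lean on these libraries where they do the work, as an engineer would, in place of code of your own. Each camera call takes 0.05 s, during which the arm holds its last target.

## Working session

There is one attempt and no reset: what is moved stays moved. The work goes in short steps, each a Python script; the robot and the scene stay as the last script left them, time stands still between calls to the robot, and variables do not carry over. Pictures are saved under pics/ and viewed, and the job is handed in when it is done.

```bash
ls -la && mkdir -p pics && python3 - <<'E'
from rig import arm
import cv2, numpy as np
o=arm.get_obs()
for k,v in o.items(): print(k, np.round(v,3) if not isinstance(v,dict) else v)
for n in ["side","top","wrist"]:
    s=arm.snapshot(n)
    cv2.imwrite(f"pics/{n}0.png", s["frame"][:,:,::-1])
    print(n,{k:np.round(v,3).tolist() for k,v in s.items() if k!="frame"})
E
```

```text
total 12
drwxr-xr-x  3 agent agent 4096 Dec  5 19:02 .
drwxr-xr-x 23 root  root  4096 Dec  5 19:02 ..
drwxr-xr-x  2 agent agent 4096 Dec  5 19:02 pics
t 0.0
joint_positions [66.876 21.991  2.51  91.65  -1.026 66.532 -2.858]
qvel [-0.007  0.109  0.068  0.017  0.042  0.098 -0.053]
tau [-0.0000e+00 -4.3346e+01  1.0240e+00 -2.4951e+01  1.1000e-02  1.1000e-02
  0.0000e+00]
eef_pos [ 195.405 -618.932  229.89 ]
tcp_rot [-90.007   0.15  -72.473]
force [-0.054 -0.567 -1.004]
moment [-0.045  0.025 -0.048]
finger_gap 84.954
side {'fx': 582.525, 'fy': 582.525, 'cx': 327.877, 'cy': 242.675, 'R': [[-0.788, -0.615, -0.001], [-0.443, 0.569, -0.692], [0.427, -0.545, -0.721]], 't': [428.693, 337.601, 1474.885]}
top {'fx': 502.19, 'fy': 502.19, 'cx': 318.672, 'cy': 227.327, 'R': [[-0.02, -1.0, 0.023], [-0.998, 0.019, -0.058], [0.057, -0.025, -0.998]], 't': [2.755, 542.942, 1256.415]}
wrist {'fx': 365.481, 'fy': 365.481, 'cx': 320.16, 'cy': 244.337, 'mount': [[1.0, -0.0, 0.0, 0.04], [-0.0, -0.303, 0.953, -142.414], [0.0, -0.953, -0.303, 78.433], [0.0, 0.0, 0.0, 1.0]]}
```

View pics/top0.png

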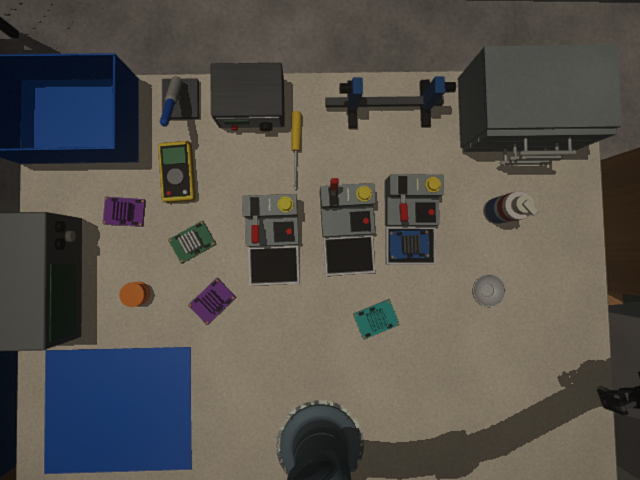

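View pics/side0.png

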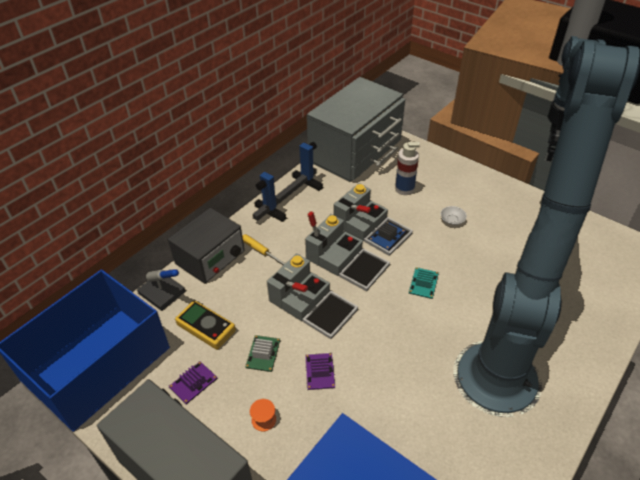

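View pics/wrist0.png

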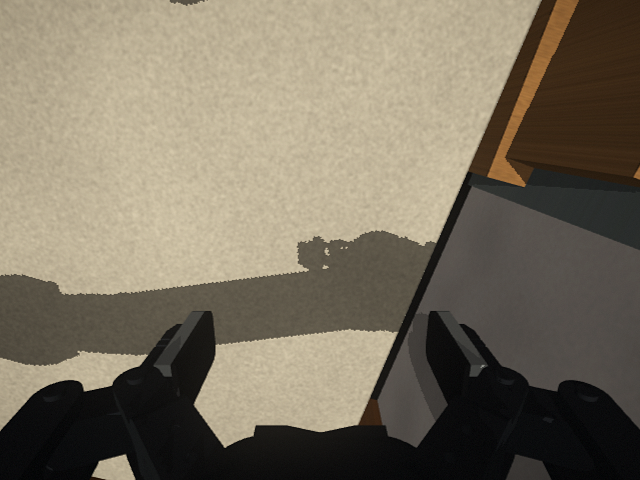

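The middle unit in the top view has its lever raised: red handle at (335,185), button at (364,193), empty black tray at (349,255). The left and right units are off, and the blue board lies in the right one's tray. The green board is at (192,242). Next I'll measure these from the top and side views.

```bash
cat > h.py <<'E'
import numpy as np, cv2
from scipy.spatial.transform import Rotation as Ro
def rot(rpy): return Ro.from_euler('xyz',rpy,degrees=True).as_matrix()
def cam(s,obs=None):
    K=np.array([[s["fx"],0,s["cx"]],[0,s["fy"],s["cy"]],[0,0,1]])
    if "mount" in s:
        T=np.eye(4);T[:3,:3]=rot(obs["tcp_rot"]);T[:3,3]=obs["eef_pos"]
        C=T@np.array(s["mount"]); R=C[:3,:3].T; t=-R@C[:3,3]
    else: R=np.array(s["R"]);t=np.array(s["t"])
    return K,R,t
def ray(c,px):
    K,R,t=c; px=np.atleast_2d(px).astype(float)
    d=np.c_[(px[:,0]-K[0,2])/K[0,0],(px[:,1]-K[1,2])/K[1,1],np.ones(len(px))]@R
    return -R.T@t, d/np.linalg.norm(d,axis=1)[:,None]
def onz(c,px,z):
    o,d=ray(c,px); return o+d*((z-o[2])/d[:,2])[:,None]
def tri(cs,pxs):
    A=np.zeros((3,3));b=np.zeros(3);L=[]
    for c,p in zip(cs,pxs):
        o,d=ray(c,p);d=d[0];P=np.eye(3)-np.outer(d,d);A+=P;b+=P@o;L.append((o,d))
    X=np.linalg.solve(A,b)
    return X,[float(np.linalg.norm(np.cross(X-o,d))) for o,d in L]
def proj(c,X):
    K,R,t=c; Y=np.atleast_2d(X)@R.T+t; q=Y@K.T; return q[:,:2]/q[:,2:]
def blobs(img,lo,hi,amin=20):
    hsv=cv2.cvtColor(img,cv2.COLOR_RGB2HSV)
    m=cv2.inRange(hsv,np.array(lo),np.array(hi))
    n,lab,st,ce=cv2.connectedComponentsWithStats(m)
    return m,[(int(st[i,4]),np.round(ce[i],1),st[i,:4].tolist(),i) for i in range(1,n) if st[i,4]>=amin],lab
E
python3 - <<'E'
from rig import arm
from h import *
ims={}
for n in ["top","side"]:
    s=arm.snapshot(n); ims[n]=(s["frame"],cam(s))
    f=s["frame"]
    for name,lo,hi in [("yellow",(22,150,130),(32,255,255)),("red",(0,170,90),(6,255,255)),("green",(50,60,30),(78,255,200)),("blk",(0,0,0),(179,90,38))]:
        m,b,l=blobs(f,lo,hi,25); print(n,name,[(a,c.tolist(),bb) for a,c,bb,i in b])
f=ims["top"][0]; c=f[150:320,150:470]; cv2.imwrite("pics/topz.png",cv2.resize(c,None,fx=2.5,fy=2.5,interpolation=cv2.INTER_CUBIC)[:,:,::-1])
f=ims["side"][0]; c=f[170:390,210:470]; cv2.imwrite("pics/sidez.png",cv2.resize(c,None,fx=2.7,fy=2.7,interpolation=cv2.INTER_CUBIC)[:,:,::-1])
E
```

```text
top yellow [(203, [295.0, 128.9], [292, 111, 7, 38]), (80, [169.3, 144.2], [158, 141, 27, 15]), (37, [188.1, 156.3], [187, 144, 3, 27]), (142, [432.9, 183.5], [426, 177, 15, 15]), (108, [178.7, 194.5], [161, 178, 31, 23]), (143, [363.5, 192.4], [356, 186, 15, 15]), (137, [284.1, 203.2], [278, 197, 14, 15])]
top red [(27, [334.1, 180.6], [331, 179, 7, 4]), (103, [403.7, 211.7], [400, 204, 8, 16]), (101, [254.5, 233.1], [252, 225, 6, 17]), (25, [288.6, 231.0], [286, 229, 6, 5])]
top green [(37, [237.5, 120.8], [224, 120, 24, 3]), (370, [173.6, 155.2], [162, 147, 24, 18]), (605, [192.3, 241.6], [170, 222, 45, 40]), (146, [50.2, 301.9], [49, 264, 3, 78])]
top blk [(84, [618.4, 0.5], [595, 0, 45, 2]), (915, [19.6, 41.6], [0, 17, 59, 37]), (3192, [503.7, 118.9], [459, 48, 153, 104]), (170, [279.7, 103.4], [255, 64, 29, 63]), (470, [185.8, 102.1], [170, 80, 29, 40]), (1043, [382.5, 105.4], [326, 81, 118, 47]), (101, [423.7, 85.7], [420, 80, 11, 16]), (101, [450.0, 86.3], [445, 82, 11, 10]), (59, [225.3, 118.2], [213, 116, 36, 11]), (75, [236.8, 122.9], [223, 121, 27, 4]), (108, [265.4, 125.
[... 2217 characters left out ...]
, [255, 206, 30, 15]), (53, [322.7, 240.0], [317, 235, 10, 13]), (126, [346.9, 243.0], [338, 236, 19, 14]), (510, [187.4, 261.7], [170, 242, 36, 40]), (80, [235.3, 250.8], [231, 246, 10, 11]), (643, [364.1, 268.3], [345, 253, 39, 31]), (53, [280.5, 278.2], [275, 274, 12, 10]), (132, [313.8, 285.1], [306, 277, 18, 16]), (221, [170.2, 292.5], [159, 281, 26, 29]), (99, [495.3, 309.9], [492, 289, 7, 34]), (526, [330.2, 310.7], [309, 296, 43, 34]), (271, [209.8, 324.6], [192, 311, 33, 26]), (102, [526.6, 328.0], [508, 324, 33, 12]), (67, [493.8, 340.6], [490, 336, 10, 12]), (25, [536.9, 345.5], [533, 344, 10, 4]), (153, [523.4, 377.9], [500, 362, 32, 25]), (88, [107.9, 472.1], [98, 460, 20, 20])]
```

View pics/topz.png

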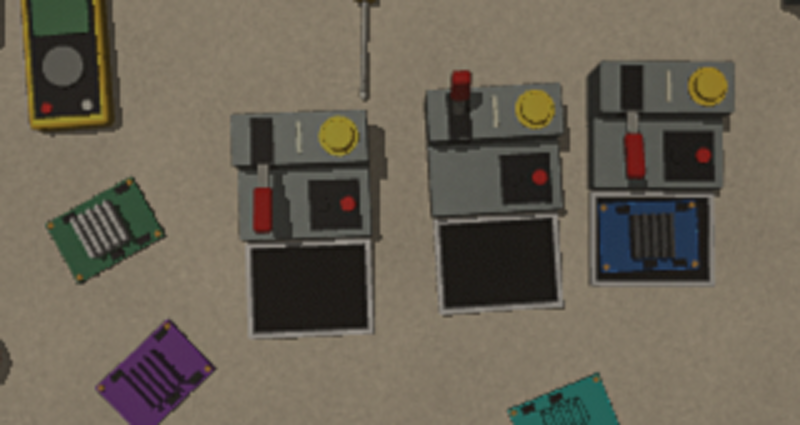

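View pics/sidez.png

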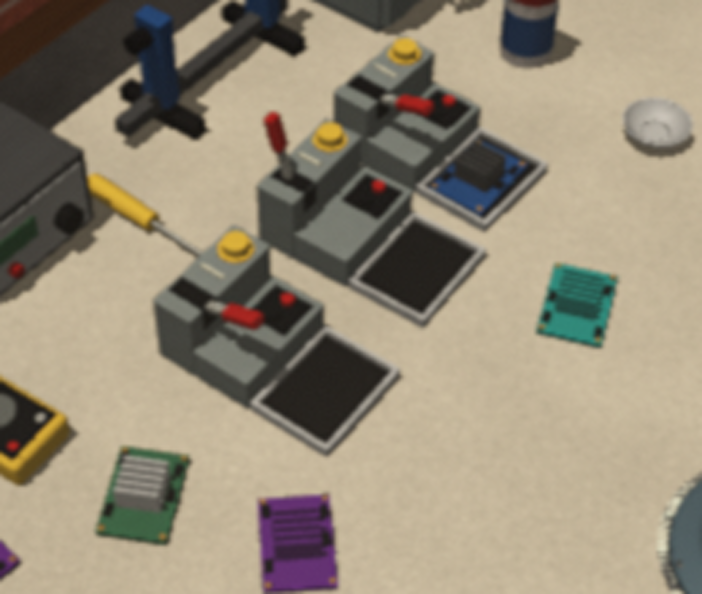

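```bash
cat > m1.py <<'E'
from rig import arm
from h import *
V={}
for n in ["top","side"]:
    s=arm.snapshot(n); V[n]=(s["frame"],cam(s))
ct,cs=V["top"][1],V["side"][1]
for nm,a,b in [("butA",(284.1,203.2),(296.2,259.4)),("butB",(363.5,192.4),(331,218.8)),("butC",(432.9,183.5),(359.7,187.1)),
   ("trayA",(273.4,264.8),(330.2,310.7)),("trayB",(349,254.7),(364.1,268.3))]:
    X,e=tri([ct,cs],[a,b]); print(nm,X.round(1),np.round(e,2))
def corners(mask):
    cn=max(cv2.findContours(mask,cv2.RETR_EXTERNAL,cv2.CHAIN_APPROX_NONE)[0],key=cv2.contourArea)
    h=cv2.convexHull(cn); r=cv2.minAreaRect(h)
    for e in np.linspace(1,15,60):
        q=cv2.approxPolyDP(h,e,True)
        if len(q)==4: break
    return q.reshape(-1,2).astype(float),r
def m(n,lo,hi,box):
    f=V[n][0]; hs=cv2.cvtColor(f,cv2.COLOR_RGB2HSV); k=cv2.inRange(hs,np.array(lo),np.array(hi)); z=np.zeros_like(k); x,y,w,h=box; z[y:y+h,x:x+w]=k[y:y+h,x:x+w]
    return cv2.morphologyEx(z,cv2.MORPH_CLOSE,np.ones((5,5),np.uint8))
for nm,lo,hi,bt,bs,z in [("trayB",(0,0,0),(179,90,38),(325,234,52,44),(342,250,46,38),6),("board",(45,50,25),(80,255,220),(165,218,55,50),(244,333,38,42),8)]:
    qt,rt=corners(m("top",lo,hi,bt)); qs,rs=corners(m("side",lo,hi,bs))
    print(nm,"top",qt.tolist(),"side",qs.tolist())
    P=onz(ct,qt,z); print(" top@z",P.round(1).tolist(),P.mean(0).round(1))
    L=[np.linalg.norm(P[i]-P[(i+1)%4]).round(1) for i in range(4)];print(L)
    P2=onz(cs,qs,z); print(" side@z",P2.round(1).tolist(),P2.mean(0).round(1))
    print([np.linalg.norm(P2[i]-P2[(i+1)%4]).round(1) for i in range(4)])
    # match nearest and triangulate
    for i,p in enumerate(P):
        j=np.argmin(np.linalg.norm(P2-p,axis=1)); X,e=tri([ct,cs],[qt[i],qs[j]]); print("  tri",X.round(1),np.round(e,1))
E
python3 m1.py
```

```text
butA [596.7  74.9 100.2] [0.06 0.06]
butB [ 619.8 -113.7   99.6] [0.63 0.63]
butC [ 637.2 -281.1  100.4] [0.68 0.68]
trayA [450.9 108.1  18.8] [0.35 0.35]
trayB [472.7 -83.4   7.4] [0.63 0.63]
trayB top [[369.0, 238.0], [372.0, 269.0], [328.0, 271.0], [327.0, 240.0]] side [[383.0, 263.0], [366.0, 283.0], [345.0, 273.0], [363.0, 253.0]]
 top@z [[513.7, -136.1, 6.0], [434.6, -141.7, 6.0], [431.9, -29.5, 6.0], [510.7, -28.6, 6.0]] [472.7 -84.    6. ]
[np.float64(79.3), np.float64(112.2), np.float64(78.8), np.float64(107.5)]
 side@z [[441.6, -135.7, 6.0], [436.7, -41.5, 6.0], [507.3, -34.8, 6.0], [512.2, -132.1, 6.0]] [474.5 -86.    6. ]
[np.float64(94.3), np.float64(70.9), np.float64(97.5), np.float64(70.6)]
  tri [ 514.3 -136.4    1. ] [0.5 0.5]
  tri [ 438.3 -139.     5.7] [4.6 4.6]
  tri [431.1 -29.7  21.2] [1.5 1.5]
  tri [508.  -30.3   9.8] [3.2 3.2]
board top [[202.0, 221.0], [215.0, 244.0], [179.0, 260.0], [171.0, 238.0]] side [[258.0, 336.0], [279.0, 341.0], [268.0, 370.0], [247.0, 367.0]]
 top@z [[564.9, 287.6, 8.0], [506.0, 255.3, 8.0], [467.4, 346.0, 8.0], [523.3, 365.9, 8.0]] [515.4 313.7   8. ]
[np.float64(67.2), np.float64(98.6), np.float64(59.3), np.float64(88.6)]
 side@z [[556.3, 286.2, 8.0], [501.7, 263.8, 8.0], [465.7, 347.0, 8.0], [513.8, 373.4, 8.0]] [509.4 317.6   8. ]
[np.float64(59.0), np.float64(90.7), np.float64(54.9), np.float64(97.0)]
  tri [562.1 286.2   3.8] [3.9 3.9]
  tri [506.9 257.9  -3.7] [0.7 0.7]
  tri [467.1 346.3   5.8] [0.4 0.4]
  tri [522.6 368.7  -6.3] [1.7 1.7]
```

```bash
cat > m2.py <<'E'
from rig import arm
from h import *
o=arm.get_obs()
for yaw in (93,-87):
    for p in [(600,-100,290),(620,-114,115),(473,-84,60),(515,314,60)]:
        q=arm.solve_ik(list(p),[-90,0,yaw]); print(yaw,p,None if q is None else np.round(q,1))
t0=o["t"]
arm.goto([590,-100,290],[-90,0,93.2])
o=arm.get_obs(); print("t",o["t"],o["eef_pos"],o["tcp_rot"])
s=arm.snapshot("wrist"); cv2.imwrite("pics/w1.png",s["frame"][:,:,::-1])
np.savez("w1.npz",frame=s["frame"],K=cam(s,o)[0],R=cam(s,o)[1],t=cam(s,o)[2])
E
python3 m2.py
```

```text
93 (600, -100, 290) [ 37.   19.2 -39.   92.1  12.5  73.1  89. ]
93 (620, -114, 115) [ 34.3  31.6 -35.7  98.2  21.3  57.2  83.9]
93 (473, -84, 60) [ 41.7  23.2 -41.2 120.1  21.8  44.1  79.9]
93 (515, 314, 60) [  3.7  39.3 -50.5 103.1  36.4  55.4  30.8]
-87 (600, -100, 290) [ 24.5  16.6 -23.   92.7   6.7  72.1 -86.7]
-87 (620, -114, 115) [ 21.2  28.1 -18.5  98.9  10.5  54.7 -88.3]
-87 (473, -84, 60) [ 25.   19.3 -22.1 120.8  10.8  41.7 -91. ]
-87 (515, 314, 60) [   3.    38.8  -49.5  103.1   35.5   55.  -148.6]
t 2.6833 [ 589.75010254 -101.74019612  289.68441031] [-8.99648993e+01  3.52055355e-02  9.30415569e+01]
```

View pics/w1.png

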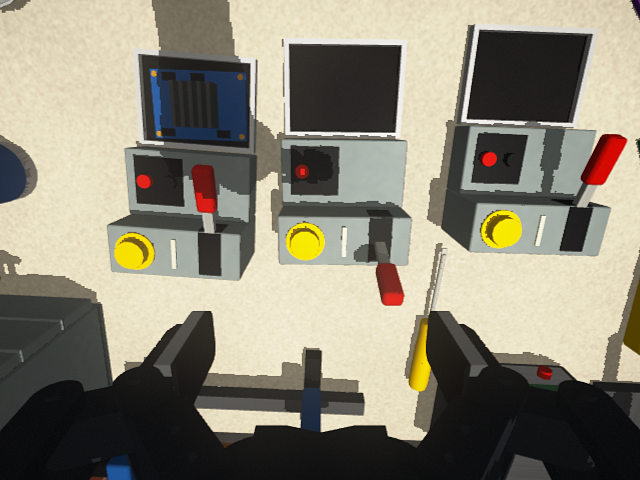

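Image w1 (wrist, above the middle unit): empty tray with inner corners about (290,46)–(402,133), yellow button at (305,241), raised red lever at (389,285). The blue board's unit and the left unit both have lowered levers.

```bash
cat > m3.py <<'E'
from h import *
import sys
d=np.load("w1.npz"); f=d["frame"]; cw=(d["K"],d["R"],d["t"])
hsv=cv2.cvtColor(f,cv2.COLOR_RGB2HSV)
def quad(mask):
    cn=max(cv2.findContours(mask,cv2.RETR_EXTERNAL,cv2.CHAIN_APPROX_NONE)[0],key=cv2.contourArea)
    h=cv2.convexHull(cn)
    for e in np.linspace(1,25,100):
        q=cv2.approxPolyDP(h,e,True)
        if len(q)==4: return q.reshape(-1,2).astype(float)
def box(m,x,y,w,h):
    z=np.zeros_like(m); z[y:y+h,x:x+w]=m[y:y+h,x:x+w]; return z
dark=box(cv2.inRange(hsv,np.array((0,0,0)),np.array((179,255,75))),275,34,140,106)
q=quad(cv2.morphologyEx(dark,cv2.MORPH_OPEN,np.ones((3,3),np.uint8)))
rim=box(cv2.inRange(hsv,np.array((0,0,170)),np.array((179,22,255))),275,34,140,106)
n,lab,st,ce=cv2.connectedComponentsWithStats(rim); i=1+np.argmax(st[1:,4]); rq=quad((lab==i).astype(np.uint8)*255)
def rep(nm,q,z):
    P=onz(cw,q,z); L=[np.linalg.norm(P[i]-P[(i+1)%4]).round(1) for i in range(4)]
    print(nm,q.tolist(),"\n ",P.round(1).tolist(),L,"centre",P.mean(0).round(1))
    return P
P=rep("dark z6",q,6); rep("dark z14",q,14); R=rep("rim z14",rq,14)
for Q in (P,R):
    for i in range(4):
        v=Q[(i+1)%4]-Q[i]; print("edge ang",np.degrees(np.arctan2(v[1],v[0])).round(2),np.linalg.norm(v).round(1))
m,b,l=blobs(f,(22,150,150),(35,255,255),200)
for a,c,bb,i in b:
    cn=max(cv2.findContours((l==i).astype(np.uint8),cv2.RETR_EXTERNAL,cv2.CHAIN_APPROX_NONE)[0],key=cv2.contourArea)
    print("yellow",a,c,bb,cv2.fitEllipse(cn) if len(cn)>5 else None, onz(cw,c,104).round(1).tolist())
from rig import arm
ct=cam(arm.snapshot("top")); cs=cam(arm.snapshot("side"))
print("button 3-view",tri([cw,ct,cs],[b_[1] for b_ in b if abs(b_[1][0]-305)<15]+[(363.5,192.4),(331,218.8)]))
E
python3 m3.py; python3 - <<'E'
import cv2
f=cv2.imread('pics/w1.png')[20:320,240:450]; cv2.imwrite('pics/w1z.png',cv2.resize(f,None,fx=2,fy=2,interpolation=cv2.INTER_CUBIC))
E
```

```text
dark z6 [[289.0, 44.0], [400.0, 46.0], [394.0, 131.0], [291.0, 130.0]] 
  [[431.2, -142.8, 6.0], [426.9, -27.1, 6.0], [511.6, -23.7, 6.0], [516.6, -138.2, 6.0]] [np.float64(115.8), np.float64(84.7), np.float64(114.7), np.float64(85.6)] centre [471.6 -83.    6. ]
dark z14 [[289.0, 44.0], [400.0, 46.0], [394.0, 131.0], [291.0, 130.0]] 
  [[432.7, -142.1, 14.0], [428.6, -28.6, 14.0], [511.6, -25.2, 14.0], [516.6, -137.6, 14.0]] [np.float64(113.6), np.float64(83.1), np.float64(112.5), np.float64(83.9)] centre [472.4 -83.4  14. ]
rim z14 [[284.0, 38.0], [407.0, 40.0], [399.0, 137.0], [285.0, 134.0]] 
  [[427.6, -147.4, 14.0], [422.7, -22.1, 14.0], [517.6, -19.0, 14.0], [521.1, -144.1, 14.0]] [np.float64(125.4), np.float64(94.9), np.float64(125.1), np.float64(93.6)] centre [472.2 -83.1  14. ]
edge ang 92.11 115.8
edge ang 2.3 84.7
edge ang -87.49 114.7
edge ang -176.94 85.6
edge ang 92.2 125.4
edge ang 1.85 94.9
edge ang -88.4 125.1
edge ang -177.99 93.6
yellow 1000 [502.7 230.1] [481, 210, 41, 38] ((501.08154296875, 228.9231414794922), (36.35688781738281, 41.11746597290039), 63.329044342041016) [[594.3, 68.4, 104.0]]
yellow 1037 [305.  241.9] [286, 223, 39, 37] ((304.713134765625, 240.9090118408203), (36.48394775390625, 38.09138870239258), 100.05591583251953) [[615.6, -114.6, 104.0]]
yellow 986 [133.  252.3] [115, 233, 40, 37] ((133.7540283203125, 251.1927490234375), (35.73027801513672, 39.98189163208008), 110.77613067626953) [[634.6, -277.2, 104.0]]
yellow 775 [420.7 364.5] [410, 325, 21, 67] ((420.7298278808594, 366.6921081542969), (16.53512191772461, 70.8289566040039), 6.601075649261475) [[743.8, 12.2, 104.0]]
button 3-view (array([ 619.14941408, -114.23944777,   98.71864693]), [1.9227531238039306, 0.2957795638022298, 1.6363481139691742])
```

View pics/w1z.png

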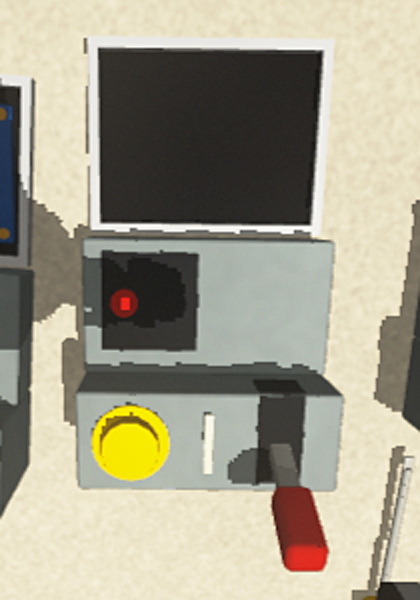

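Tray centre comes out at about (472,-83) with yaw about 2.2°. The rim reads 125×95 against the true 126×96. The button, predicted from the tray pose, is at (618.5,-115.6), and triangulated it is at (619,-114,~100). Pressing it now.

```bash
cat > m4.py <<'E'
from rig import arm
from h import *
ori=[-90,0,92.2]
arm.grasp()
o=arm.get_obs(); print("t",o["t"],"gap",o["finger_gap"])
arm.move_straight([618,-117.5,125],ori,rate=200)
o=arm.get_obs(); print("t",o["t"],o["eef_pos"].round(1) if hasattr(o["eef_pos"],'round') else o["eef_pos"],np.round(o["force"],1))
f0=np.array(o["force"])
for z in (108,102,99,97.5):
    arm.move_straight([618,-117.5,z],ori,rate=60)
    o=arm.get_obs(); print(z,"t",round(o["t"],2),np.round(o["eef_pos"],1),np.round(np.array(o["force"])-f0,1))
arm.sleep(0.1)
s=arm.snapshot("top"); c=s["frame"][150:320,150:470]; cv2.imwrite("pics/top2.png",cv2.resize(c,None,fx=2.5,fy=2.5)[:,:,::-1])
s=arm.snapshot("side"); c=s["frame"][170:330,240:440]; cv2.imwrite("pics/side2.png",cv2.resize(c,None,fx=3,fy=3)[:,:,::-1])
E
python3 m4.py
```

```text
t 3.6 gap 0.14653093824269475
t 4.5917 [ 619.1 -117.2  126.4] [-0.2  0.  -0.1]
108 t 5.03 [ 617.5 -117.5  107.5] [ 0.6 -0.3  0.6]
102 t 5.28 [ 618.8 -117.5  102.4] [0.3 0.3 0.9]
99 t 5.53 [ 618.8 -117.4   99.5] [ 0.9 -0.3  2.1]
97.5 t 5.78 [ 618.7 -117.4   97.8] [2.  1.1 2.7]
```

View pics/side2.png

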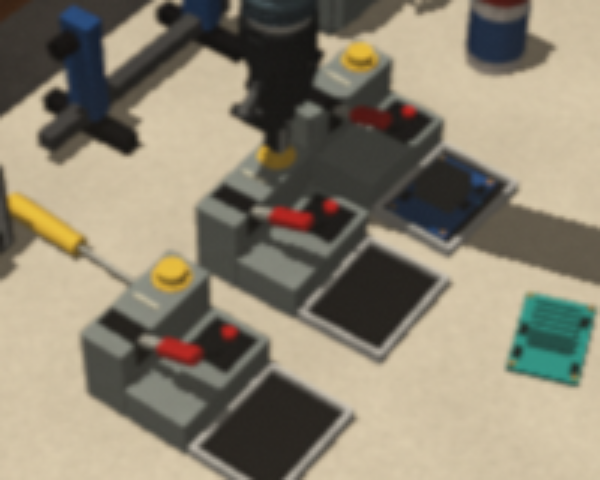

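The side picture shows the middle unit's lever now lying forward like its neighbours, with the red handle at (290,218). Retracting, opening, and moving to view the green board.

```bash
cat > m5.py <<'E'
from rig import arm
from h import *
ori=[-90,0,92.2]
arm.move_straight([618,-117.5,210],ori,rate=250)
arm.goto([500,300,260],[-90,0,115])
arm.open_gripper()
o=arm.get_obs(); print("t",o["t"],np.round(o["eef_pos"],1),np.round(o["tcp_rot"],2))
s=arm.snapshot("wrist"); cv2.imwrite("pics/w2.png",s["frame"][:,:,::-1]); c=cam(s,o)
np.savez("w2.npz",frame=s["frame"],K=c[0],R=c[1],t=c[2])
arm.move_straight([530,335,180],rate=250)
o=arm.get_obs(); print("t",o["t"],np.round(o["eef_pos"],1),np.round(o["tcp_rot"],2))
s=arm.snapshot("wrist"); cv2.imwrite("pics/w3.png",s["frame"][:,:,::-1]); c=cam(s,o)
np.savez("w3.npz",frame=s["frame"],K=c[0],R=c[1],t=c[2])
E
python3 m5.py
```

```text
t 8.9667 [500.  300.1 260. ] [-90.     0.   115.01]
t 9.5333 [529.5 335.2 179.9] [-8.9930e+01 -3.0000e-02  1.1503e+02]
```

View pics/w2.png

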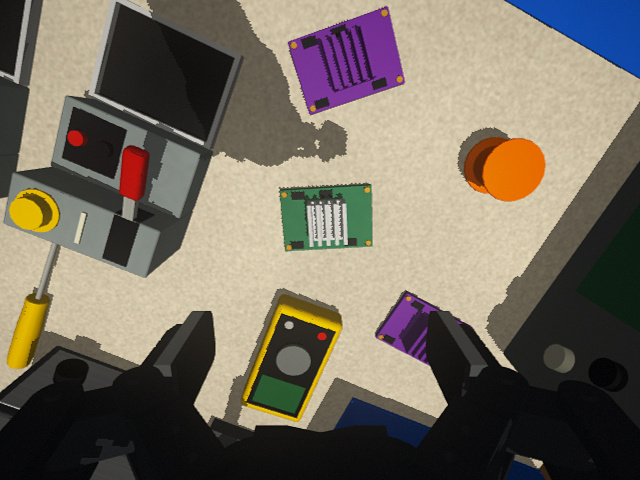

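View pics/w3.png

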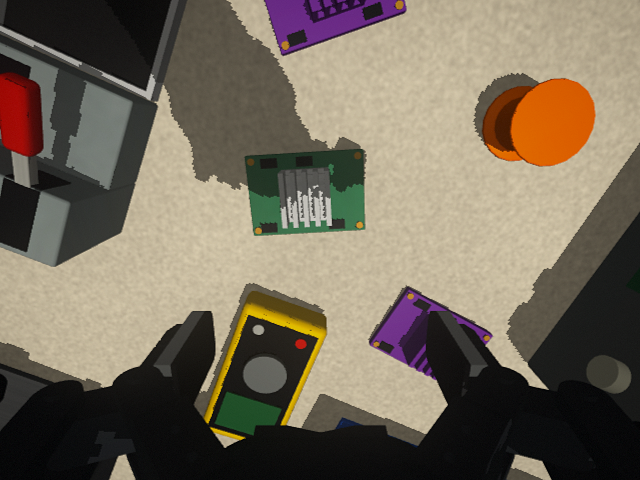

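```bash
cat > m6.py <<'E'
from h import *
def quad(mask):
    cn=max(cv2.findContours(mask,cv2.RETR_EXTERNAL,cv2.CHAIN_APPROX_NONE)[0],key=cv2.contourArea)
    h=cv2.convexHull(cn)
    for e in np.linspace(1,25,100):
        q=cv2.approxPolyDP(h,e,True)
        if len(q)==4: return q.reshape(-1,2).astype(float)
C=[];Q=[]
for n,bx in (("w2",(265,170,125,95)),("w3",(232,138,150,110))):
    d=np.load(n+".npz"); f=d["frame"]; c=(d["K"],d["R"],d["t"]); hsv=cv2.cvtColor(f,cv2.COLOR_RGB2HSV)
    m=cv2.inRange(hsv,np.array((55,60,25)),np.array((90,255,255))); z=np.zeros_like(m); x,y,w,h=bx; z[y:y+h,x:x+w]=m[y:y+h,x:x+w]
    z=cv2.morphologyEx(cv2.morphologyEx(z,cv2.MORPH_OPEN,np.ones((3,3),np.uint8)),cv2.MORPH_CLOSE,np.ones((25,25),np.uint8))
    q=quad(z); q=q[np.argsort(np.arctan2(q[:,1]-q[:,1].mean(),q[:,0]-q[:,0].mean()))]
    P=onz(c,q,8); print(n,q.tolist(),"\n",P.round(1).tolist(),"centre",P.mean(0).round(1))
    for i in range(4):
        v=P[(i+1)%4]-P[i]; print("  edge",np.degrees(np.arctan2(v[1],v[0])).round(1),np.linalg.norm(v).round(1))
    C.append(c);Q.append(q)
T=[]
for i in range(4):
    X,e=tri(C,[Q[0][i],Q[1][i]]); T.append(X); print("tri",X.round(1),np.round(e,1))
print("mean",np.mean(T,0).round(1))
for n in ("w2","w3"):
    f=np.load(n+".npz")["frame"]; c=f[140:260,230:400]; cv2.imwrite(f"pics/{n}z.png",cv2.resize(c,None,fx=4.5,fy=4.5,interpolation=cv2.INTER_CUBIC)[:,:,::-1])
E
python3 m6.py
```

```text
w2 [[284.0, 189.0], [370.0, 193.0], [364.0, 246.0], [285.0, 244.0]] 
 [[503.8, 258.5, 8.0], [468.4, 344.7, 8.0], [524.9, 366.3, 8.0], [560.6, 284.2, 8.0]] centre [514.4 313.4   8. ]
  edge 112.3 93.2
  edge 20.9 60.5
  edge -66.5 89.5
  edge -155.7 62.3
w3 [[245.0, 156.0], [362.0, 150.0], [355.0, 229.0], [253.0, 227.0]] 
 [[506.8, 254.8, 8.0], [460.9, 341.5, 8.0], [524.4, 366.8, 8.0], [561.1, 283.8, 8.0]] centre [513.3 311.7   8. ]
  edge 117.9 98.0
  edge 21.8 68.3
  edge -66.1 90.7
  edge -151.9 61.6
tri [502.1 258.4  27.5] [1.9 1.9]
tri [461.5 332.5  74.4] [1. 1.]
tri [525.1 367.    5.8] [0.4 0.4]
tri [560.  284.   10.6] [0.2 0.2]
mean [512.2 310.5  29.6]
```

View pics/w3z.png

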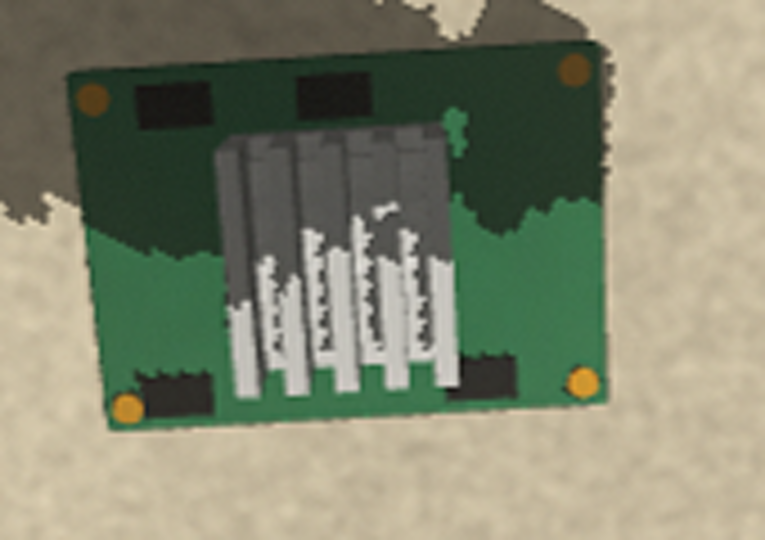

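View pics/w2z.png

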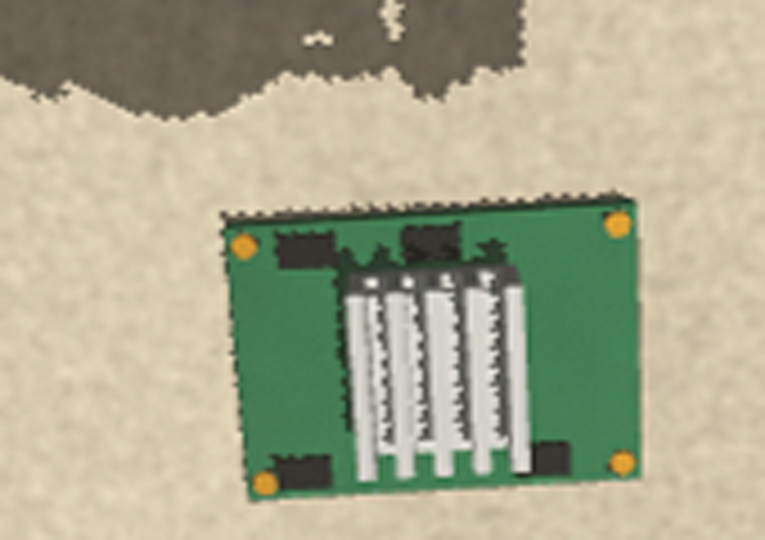

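```bash
cat > m7.py <<'E'
from h import *
def L(n):
    d=np.load(n+".npz"); return d["frame"],(d["K"],d["R"],d["t"])
f2,c2=L("w2"); f3,c3=L("w3")
def px(a): return (np.array(a,float)+.5)/4.5-.5+np.array([230,140])
S={"corner":([(228,224),(635,202),(640,478),(250,498)],[(70,74),(605,42),(607,402),(110,430)],8),
"hole":([(244,247),(618,224),(622,463),(265,484)],[(93,100),(575,70),(583,382),(128,409)],8),
"sink":([(346,293),(523,285),(531,473),(358,480)],[(215,150),(443,138),(460,387),(237,398)],36)}
for k,(a,b,z) in S.items():
    a=px(a);b=px(b); print(k)
    T=[]
    for i in range(4):
        X,e=tri([c2,c3],[a[i],b[i]]); T.append(X); print("  ",X.round(1),np.round(e,1))
    print("  tri mean",np.mean(T,0).round(1))
    for c,q in ((c2,a),(c3,b)):
        P=onz(c,q,z); y=np.mean([P[1]-P[0],P[2]-P[3]],0); x=np.mean([P[3]-P[0],P[2]-P[1]],0)
        print("  @z",z,P.mean(0).round(1),"len y",np.linalg.norm(y).round(1),"x",np.linalg.norm(x).round(1),"yaw from y",(np.degrees(np.arctan2(y[1],y[0]))-90).round(2),"from x",np.degrees(np.arctan2(x[1],x[0])).round(2))
E
python3 m7.py
```

```text
corner
   [506.7 254.8   5.8] [0.4 0.4]
   [459.9 342.8   2.4] [0.7 0.7]
   [521.  374.5   7.3] [0.2 0.2]
   [568.4 287.4   5.7] [0.1 0.1]
  tri mean [514.  314.9   5.3]
  @z 8 [513.5 314.4   8. ] len y 98.1 x 69.4 yaw from y 28.11 from x 28.08
  @z 8 [513.7 314.9   8. ] len y 99.2 x 69.1 yaw from y 28.36 from x 27.76
hole
   [509.3 260.7   8.5] [0. 0.]
   [466.3 339.9   7.8] [0. 0.]
   [518.8 367.8  10.3] [0.1 0.1]
   [561.8 289.2   9.4] [0.1 0.1]
  tri mean [514.  314.4   9. ]
  @z 8 [514.4 314.5   8. ] len y 90.1 x 60.2 yaw from y 28.55 from x 28.26
  @z 8 [514.2 314.5   8. ] len y 90.2 x 60.0 yaw from y 28.52 from x 28.33
sink
   [504.4 286.3  32.5] [0.1 0.1]
   [485.2 321.3  37.1] [0.3 0.3]
   [523.6 342.5  38.6] [0. 0.]
   [543.9 307.4  32.8] [0. 0.]
  tri mean [514.3 314.4  35.2]
  @z 36 [514.  314.5  36. ] len y 40.2 x 44.5 yaw from y 27.55 from x 28.31
  @z 36 [514.1 314.5  36. ] len y 39.7 x 44.2 yaw from y 27.97 from x 28.76
```

Three independent feature sets agree on the board. Its centre is (514.1,314.5), yaw is 28.3°, the heat-sink top sits at z≈35–36, and the sink measures 40×44. Grasping across the 40 mm faces.

```bash
cat > m8.py <<'E'
from rig import arm
from h import *
ori=[-90,0,118.3]
arm.goto([514.1,314.5,110],ori)
arm.move_straight([514.1,314.5,12.5],ori,rate=120)
o=arm.get_obs(); print("t",o["t"],np.round(o["eef_pos"],1),np.round(o["tcp_rot"],2),np.round(o["force"],1))
arm.grasp()
o=arm.get_obs(); print("t",o["t"],np.round(o["eef_pos"],1),"gap",o["finger_gap"],np.round(o["force"],1))
arm.move_straight([514.1,314.5,190],ori,rate=150)
o=arm.get_obs(); print("t",o["t"],np.round(o["eef_pos"],1),"gap",o["finger_gap"],np.round(o["force"],1))
s=arm.snapshot("wrist"); cv2.imwrite("pics/w4.png",s["frame"][:,:,::-1]); c=cam(s,o)
np.savez("w4.npz",frame=s["frame"],K=c[0],R=c[1],t=c[2])
s=arm.snapshot("side"); cv2.imwrite("pics/side4.png",s["frame"][:,:,::-1])
E
python3 m8.py
```

```text
t 10.95 [514.7 315.2  13.3] [-9.0090e+01 -2.0000e-02  1.1831e+02] [-0.1 -0.9 -0.1]
t 11.4417 [514.7 315.1  13.3] gap 38.64587918810397 [-0.3 -0.1  4.3]
t 12.775 [513.4 313.8 188.6] gap 38.68772992626332 [-0.6 -0.4 -2.6]
```

View pics/w4.png

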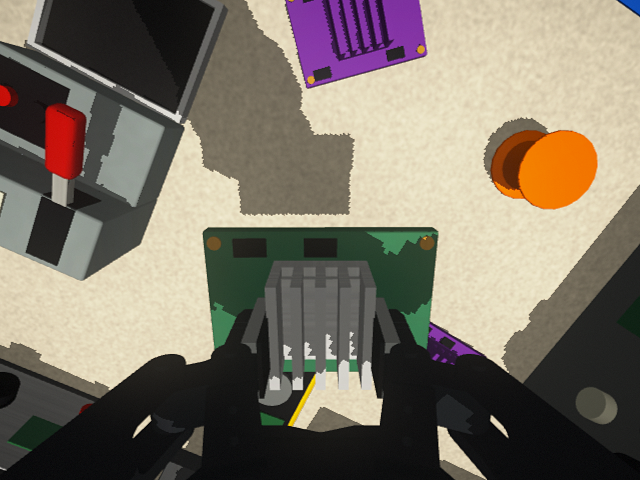

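View pics/side4.png

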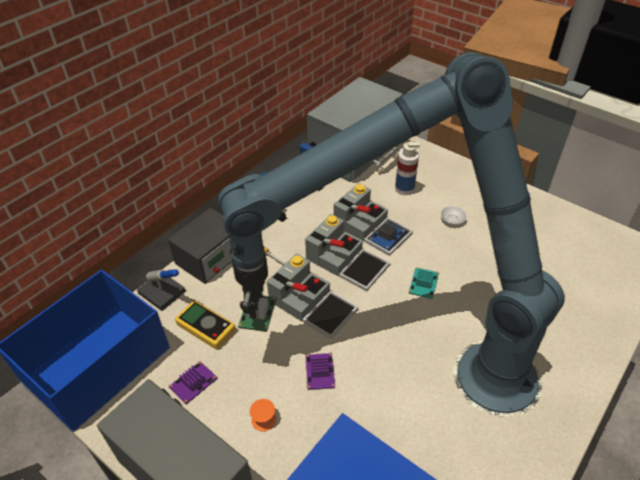

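The board is held square: its front edge is level at row 229, the holes at (214,243) and (427,243) are centred, and the gap is 38.7. Moving it above the tray and checking the tray from there.

```bash
cat > m9.py <<'E'
from rig import arm
from h import *
ori=[-90,0,92.2]
arm.move_straight([473.4,-83.2,190],ori,rate=200)
arm.sleep(0.2)
o=arm.get_obs(); print("t",o["t"],np.round(o["eef_pos"],1),np.round(o["tcp_rot"],2),"gap",o["finger_gap"],np.round(o["force"],1))
s=arm.snapshot("wrist"); cv2.imwrite("pics/w5.png",s["frame"][:,:,::-1]); c=cam(s,o)
np.savez("w5.npz",frame=s["frame"],K=c[0],R=c[1],t=c[2])
E
python3 m9.py
```

```text
t 15.225 [473.5 -82.6 190. ] [-9.000e+01 -1.000e-02  9.227e+01] gap 38.66940524515311 [ 0.2 -0.3 -2. ]
```

View pics/w5.png

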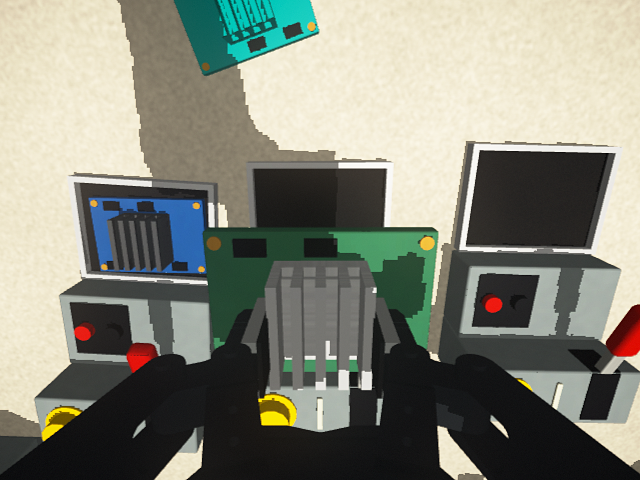

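```bash
cat > m10.py <<'E'
from h import *
d=np.load("w5.npz"); f=d["frame"]; c5=(d["K"],d["R"],d["t"]); d=np.load("w1.npz"); c1=(d["K"],d["R"],d["t"])
cv2.imwrite("pics/w5z.png",cv2.resize(f[150:250,230:410],None,fx=4,fy=4,interpolation=cv2.INTER_CUBIC)[:,:,::-1])
cen=np.array([472.2,-83.2]); a=np.radians(2.2); R2=np.array([[np.cos(a),-np.sin(a)],[np.sin(a),np.cos(a)]])
for z,hx,hy in ((14,48,63),(14,43,58),(6,43,58)):
    P=np.array([[-hx,-hy],[-hx,hy]])@R2.T+cen; print("pred",hx,z,proj(c5,np.c_[P,[z,z]]).round(1).tolist(),proj(c1,np.c_[P,[z,z]]).round(1).tolist())
for a,b in (((284,38),(247,163)),((407,40),(391.5,161))):
    print("tri",tri([c1,c5],[a,b]))
E
python3 m10.py
```

```text
pred 48 14 [[245.5, 161.6], [393.2, 161.8]] [[283.4, 37.0], [407.1, 39.0]]
pred 43 14 [[251.7, 167.6], [387.1, 167.8]] [[288.4, 42.6], [401.8, 44.4]]
pred 43 6 [[253.3, 166.6], [385.5, 166.8]] [[289.0, 44.3], [400.2, 46.1]]
tri (array([ 427.67267287, -147.04051757,   14.08501869]), [0.3181253973000369, 0.3181253972999608])
tri (array([421.62055127, -21.84023128,   8.80036497]), [0.7818492593070413, 0.7818492593070219])
```

View pics/w5z.png

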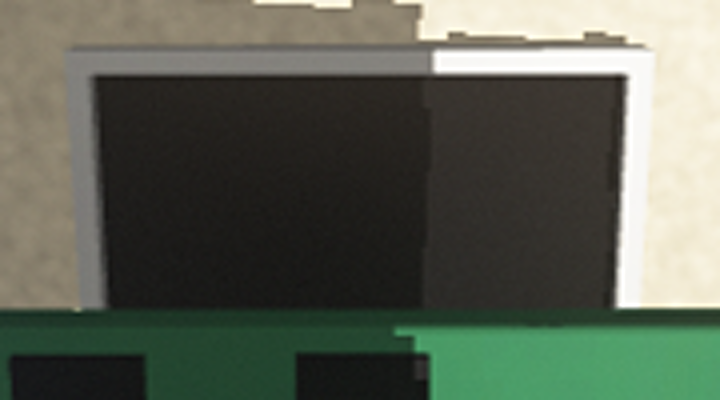

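The rim corners in w5 are at (247,161.6) and (392.9,161.6), within 1.5 px of the prediction. The near edge is level, so the tool is square to the tray. Lowering the board.

```bash
cat > m11.py <<'E'
from rig import arm
from h import *
ori=[-90,0,92.2]; x,y=473.4,-83.2
arm.move_straight([x,y,45],ori,rate=150)
arm.sleep(0.15)
o=arm.get_obs(); f0=np.array(o["force"]); print("t",round(o["t"],2),np.round(o["eef_pos"],1),np.round(o["tcp_rot"],2),np.round(f0,1))
for z in (26,22,20.5,19.5,18.7,18):
    arm.move_straight([x,y,z],ori,rate=40); arm.sleep(0.05)
    o=arm.get_obs(); df=np.array(o["force"])-f0; print(z,"t",round(o["t"],2),np.round(o["eef_pos"],1),np.round(df,1),round(o["finger_gap"],2))
    if df[2]>3: break
s=arm.snapshot("wrist"); cv2.imwrite("pics/w6.png",s["frame"][:,:,::-1])
s=arm.snapshot("side"); cv2.imwrite("pics/side6.png",cv2.resize(s["frame"][180:330,260:460],None,fx=3,fy=3,interpolation=cv2.INTER_CUBIC)[:,:,::-1])
E
python3 m11.py
```

```text
t 16.54 [474.4 -83.4  46. ] [-9.012e+01  5.000e-02  9.219e+01] [-0.3 -0.6 -1.5]
26 t 17.22 [473.5 -83.1  26. ] [ 0.9 -0.5 -0.8] 38.81
22 t 17.52 [473.3 -83.2  21.9] [-0.4  0.7 -0.6] 39.03
20.5 t 17.82 [473.4 -83.2  20.5] [-0.2  1.  -1. ] 38.66
19.5 t 18.12 [473.4 -83.2  19.5] [ 0.5 -0.1 -0.3] 38.88
18.7 t 18.42 [473.5 -83.2  19.3] [-2.7  1.1  6.6] 39.08
```

View pics/w6.png

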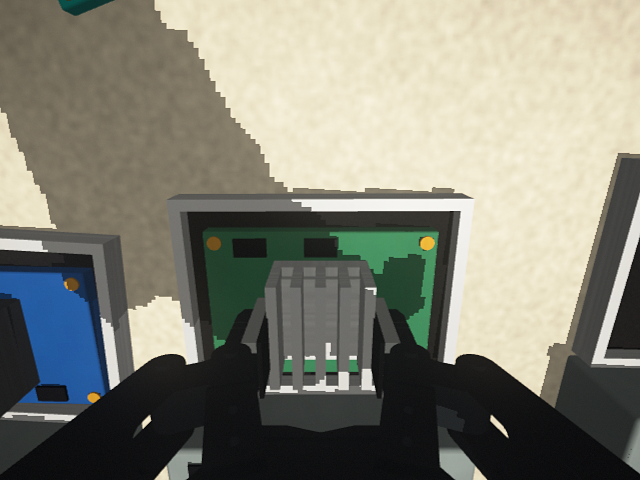

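View pics/side6.png

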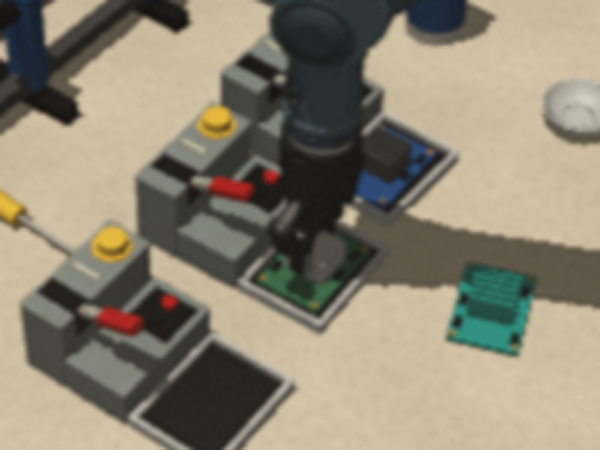

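Contact came at TCP z=19.3, which is what a floor at 6 predicts. The board sits inside the rim with even gaps. Releasing, then looking at the result and the lever from two wrist poses.

```bash
cat > m12.py <<'E'
from rig import arm
from h import *
ori=[-90,0,92.2]; x,y=473.4,-83.2
arm.move_straight([x,y,19.3],ori,rate=40)
arm.open_gripper()
o=arm.get_obs(); print("t",round(o["t"],2),np.round(o["eef_pos"],1),o["finger_gap"],np.round(o["force"],1))
arm.move_straight([x,y,80],ori,rate=120)
arm.move_straight([515,-65,225],ori,rate=250)
arm.sleep(0.15)
o=arm.get_obs(); print("t",o["t"],np.round(o["eef_pos"],1),np.round(o["tcp_rot"],2))
s=arm.snapshot("wrist"); cv2.imwrite("pics/w7.png",s["frame"][:,:,::-1]); c=cam(s,o)
np.savez("w7.npz",frame=s["frame"],K=c[0],R=c[1],t=c[2])
arm.move_straight([560,-45,190],ori,rate=250)
arm.sleep(0.15)
o=arm.get_obs(); print("t",o["t"],np.round(o["eef_pos"],1),np.round(o["tcp_rot"],2))
s=arm.snapshot("wrist"); cv2.imwrite("pics/w8.png",s["frame"][:,:,::-1]); c=cam(s,o)
np.savez("w8.npz",frame=s["frame"],K=c[0],R=c[1],t=c[2])
E
python3 m12.py
```

```text
t 19.29 [473.5 -83.2  19.3] 85.71521711545796 [ 0.  -0.2 -0.2]
t 20.8583 [512.8 -65.4 222.5] [-8.971e+01 -6.000e-02  9.217e+01]
t 21.45 [559.5 -45.6 190.2] [-8.998e+01  4.000e-02  9.216e+01]
```

View pics/w7.png

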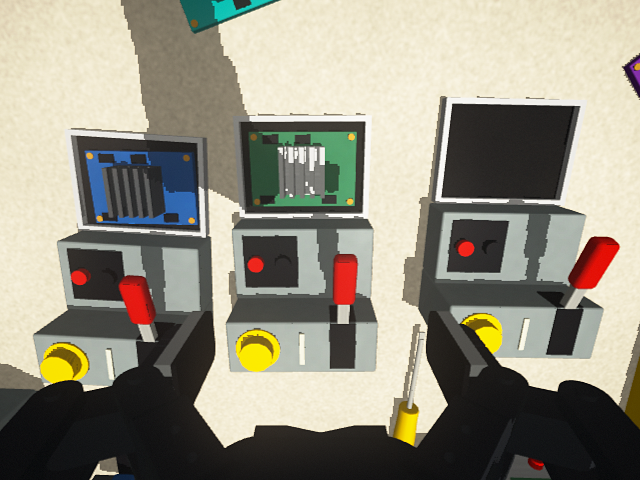

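View pics/w8.png

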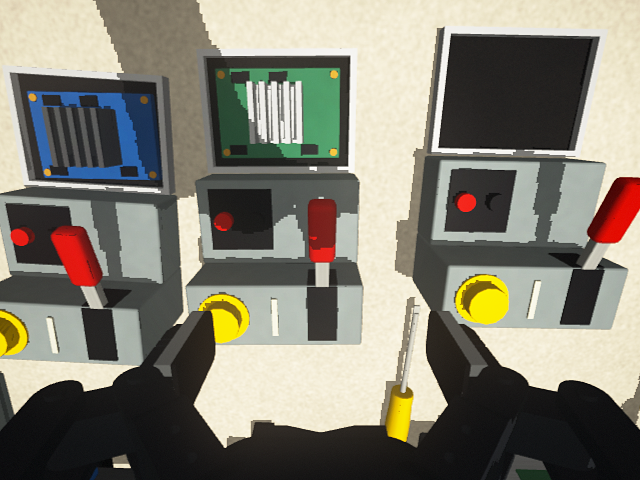

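```bash
cat > m13.py <<'E'
from h import *
V=[]
for n,b in (("w7",(320,245,50,70)),("w8",(295,190,55,80))):
    d=np.load(n+".npz"); f=d["frame"]; c=(d["K"],d["R"],d["t"]); hsv=cv2.cvtColor(f,cv2.COLOR_RGB2HSV)
    m=cv2.inRange(hsv,np.array((0,150,60)),np.array((8,255,255)))|cv2.inRange(hsv,np.array((172,150,60)),np.array((179,255,255)))
    z=np.zeros_like(m); x,y,w,h=b; z[y:y+h,x:x+w]=m[y:y+h,x:x+w]
    cn=max(cv2.findContours(z,cv2.RETR_EXTERNAL,cv2.CHAIN_APPROX_NONE)[0],key=cv2.contourArea)
    r=cv2.minAreaRect(cn); M=cv2.moments(cn); p=(M["m10"]/M["m00"],M["m01"]/M["m00"]); print(n,"red",np.round(p,1),cv2.boundingRect(cn),np.round(r[1],1),round(r[2],1))
    o=hsv; mo=cv2.inRange(hsv,np.array((12,130,90)),np.array((26,255,255)))
    V.append((c,p,f,hsv))
X,e=tri([V[0][0],V[1][0]],[V[0][1],V[1][1]]); print("handle",X.round(1),np.round(e,2))
print("pred handle centre px",[proj(v[0],[544.9,-45.4,102.5]).round(1).tolist() for v in V])
# board holes
H=[]
for v,b in zip(V,((240,115,130,102),(205,58,150,112))):
    mo=cv2.inRange(v[3],np.array((14,150,60)),np.array((26,255,255))); z=np.zeros_like(mo); x,y,w,h=b; z[y:y+h,x:x+w]=mo[y:y+h,x:x+w]
    n,l,st,ce=cv2.connectedComponentsWithStats(z); k=[(int(st[i,4]),ce[i]) for i in range(1,n) if st[i,4]>=6]
    k=sorted(k,key=lambda t:-t[0])[:4]; q=np.array([t[1] for t in k]); q=q[np.argsort(np.arctan2(q[:,1]-q[:,1].mean(),q[:,0]-q[:,0].mean()))]; print([t[0] for t in k],q.round(1).tolist()); H.append(q)
if all(len(h)==4 for h in H):
    T=np.array([tri([V[0][0],V[1][0]],[H[0][i],H[1][i]])[0] for i in range(4)]); print(T.round(1).tolist(),T.mean(0).round(1))
    for c,q in zip((V[0][0],V[1][0]),H):
        P=onz(c,q,14); y=np.mean([P[1]-P[0],P[2]-P[3]],0); print("board centre",P.mean(0).round(1),"yaw",(np.degrees(np.arctan2(y[1],y[0]))-90).round(2),np.linalg.norm(y).round(1))
E
python3 m13.py
python3 - <<'E'
import cv2
f=cv2.imread('pics/w8.png')[40:300,190:370]; cv2.imwrite('pics/w8z.png',cv2.resize(f,None,fx=2.2,fy=2.2,interpolation=cv2.INTER_CUBIC))
E
```

```text
w7 red [344.3 278.8] (333, 254, 24, 51) [50. 23.] 90.0
w8 red [321.5 229.6] (308, 199, 28, 64) [63. 27.] 90.0
handle [545.4 -45.2 104.4] [0.02 0.02]
pred handle centre px [[[344.0, 277.2]], [[321.2, 228.0]]]
[35, 29, 29, 25] [[253.3, 136.6], [350.9, 136.4], [349.5, 200.9], [256.9, 201.2]]
[49, 44, 43, 38] [[220.7, 74.4], [333.5, 74.0], [332.9, 151.6], [226.8, 151.9]]
[[444.9, -129.6, 12.8], [441.3, -39.5, 13.9], [501.3, -37.0, 13.9], [505.0, -126.8, 14.1]] [473.1 -83.2  13.7]
board centre [473.1 -83.1  14. ] yaw 2.31 89.9
board centre [473.2 -83.2  14. ] yaw 2.35 89.9
```

View pics/w8z.png

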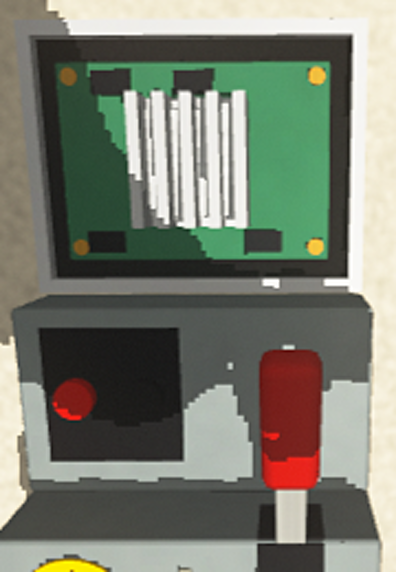

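The board lies flat: its four holes are at z 12.8–14.1, its centre is (473.1,-83.2) against the tray's (472.2,-83.2), and its yaw is 2.3°. The handle measures (545.4,-45.2,104) against a predicted (544.9,-45.4,102.5). Next I grip the handle and swing it along its arc.

```bash
cat > m14.py <<'E'
from rig import arm
from h import *
ori=[-90,0,92.2]
a=np.radians(2.2); e=np.array([np.cos(a),np.sin(a),0]); hinge=np.array([615.9,-42.6,78.])
def hp(phi,r=75): p=np.radians(phi); return hinge+r*(-np.sin(p)*e+np.cos(p)*np.array([0,0,1.]))
def tcp(phi): return (hp(phi)-np.array([0,0,18.])).tolist()
print(np.round(tcp(70.9),1),np.round(tcp(-14),1))
assert all(arm.solve_ik(tcp(p),ori) is not None for p in range(-14,71,12))
p=tcp(70.9)
arm.move_straight([p[0],p[1],150],ori,rate=200)
arm.move_straight(p,ori,rate=120)
arm.sleep(0.1)
o=arm.get_obs(); f0=np.array(o["force"]); print("t",round(o["t"],2),np.round(o["eef_pos"],1),np.round(f0,1))
arm.grasp()
o=arm.get_obs(); print("t",round(o["t"],2),np.round(o["eef_pos"],1),"gap",round(o["finger_gap"],2),np.round(np.array(o["force"])-f0,1))
for ph in (64,54,43,32):
    arm.move_straight(tcp(ph),ori,rate=80)
    o=arm.get_obs(); df=np.array(o["force"])-f0; print(ph,"t",round(o["t"],2),np.round(o["eef_pos"],1),"gap",round(o["finger_gap"],2),np.round(df,1),np.round(o["moment"],2))
    if np.linalg.norm(df)>60 or o["finger_gap"]<10: print("STOP"); break
s=arm.snapshot("side"); cv2.imwrite("pics/side7.png",cv2.resize(s["frame"][150:330,240:440],None,fx=3,fy=3,interpolation=cv2.INTER_CUBIC)[:,:,::-1])
s=arm.snapshot("wrist"); cv2.imwrite("pics/w9.png",s["frame"][:,:,::-1])
E
python3 m14.py
```

```text
[545.1 -45.3  84.5] [634.  -41.9 132.8]
t 22.66 [546.3 -45.2  85.7] [-0.7  1.1 -0.7]
t 23.28 [545.1 -45.3  84.8] gap 17.03 [-0.8 -0.8  3.4]
64 t 23.55 [547.9 -45.2  92.1] gap 16.89 [ 2.2 -1.1 -6.8] [ 0.13 -0.14  0.11]
54 t 23.87 [554.8 -44.8 104.1] gap 16.83 [ 1.2 -1.1 -6.4] [0.26 0.23 0.05]
43 t 24.2 [564.5 -44.5 115.2] gap 16.8 [-0.4  0.3 -5.2] [0.19 0.64 0.14]
32 t 24.53 [575.7 -44.  123.7] gap 16.88 [-2.5 -0.7 -6.3] [0.22 1.25 0.14]
```

View pics/side7.png

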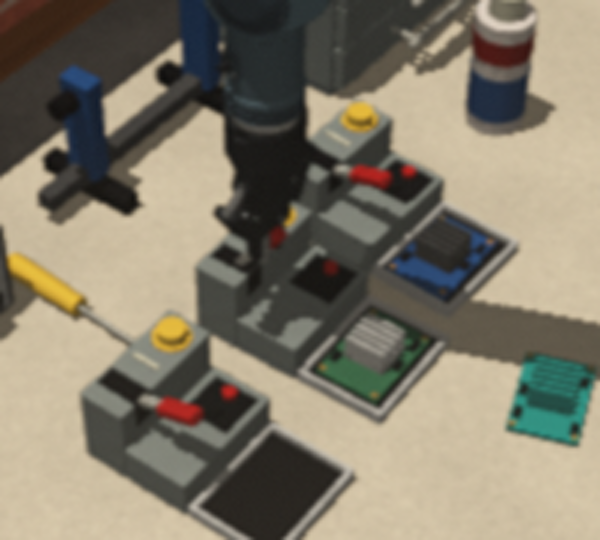

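View pics/w9.png

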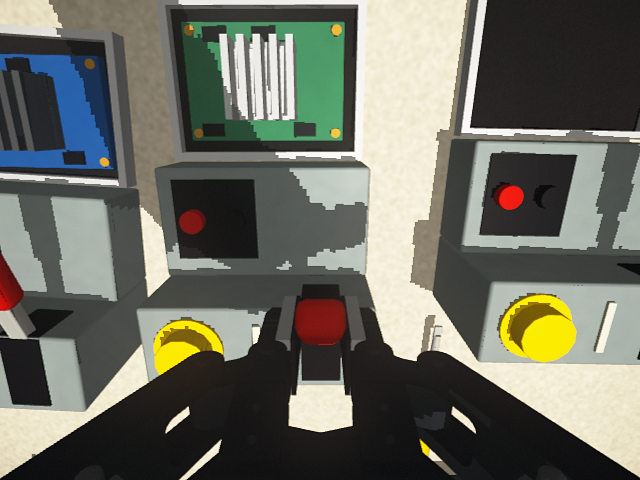

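The handle is gripped and following: in w9 its red end is between the pads at (320,322), with forces under 7 N. Continuing the arc to the stop.

```bash
cat > m15.py <<'E'
from rig import arm
from h import *
ori=[-90,0,92.2]
a=np.radians(2.2); e=np.array([np.cos(a),np.sin(a),0]); hinge=np.array([615.9,-42.6,78.])
def hp(phi,r=75): p=np.radians(phi); return hinge+r*(-np.sin(p)*e+np.cos(p)*np.array([0,0,1.]))
def tcp(phi): return (hp(phi)-np.array([0,0,18.])).tolist()
f0=np.array(arm.get_obs()["force"])
for ph in (21,10,0,-8,-13.5):
    arm.move_straight(tcp(ph),ori,rate=80)
    o=arm.get_obs(); f=np.array(o["force"]); print(ph,"t",round(o["t"],2),np.round(o["eef_pos"],1),"gap",round(o["finger_gap"],2),np.round(f,1),np.round(o["moment"],2))
    if np.linalg.norm(f)>60 or o["finger_gap"]<10: print("STOP"); break
arm.sleep(0.1)
o=arm.get_obs(); print(np.round(o["eef_pos"],1),np.round(o["force"],1))
s=arm.snapshot("side"); cv2.imwrite("pics/side8.png",cv2.resize(s["frame"][150:330,240:440],None,fx=3,fy=3,interpolation=cv2.INTER_CUBIC)[:,:,::-1])
s=arm.snapshot("wrist"); cv2.imwrite("pics/w10.png",s["frame"][:,:,::-1])
E
python3 m15.py
```

```text
21 t 24.97 [588.5 -43.5 129.9] gap 17.08 [-4.8  1.2 -6.2] [0.21 1.42 0.12]
10 t 25.3 [602.3 -42.9 133.6] gap 16.97 [-5.8  1.2 -5.8] [0.21 1.46 0.11]
0 t 25.62 [615.  -42.4 134.8] gap 16.96 [-5.5  0.6 -4.2] [0.24 1.62 0.03]
-8 t 25.9 [625.6 -42.  134.2] gap 16.77 [-5.6  1.2 -4.5] [0.26 1.63 0.12]
-13.5 t 26.15 [632.9 -41.6 133. ] gap 16.69 [-6.2  1.4 -3.7] [0.28 1.49 0.05]
[632.9 -41.7 133.1] [-5.7  1.  -5.1]
```

View pics/side8.png

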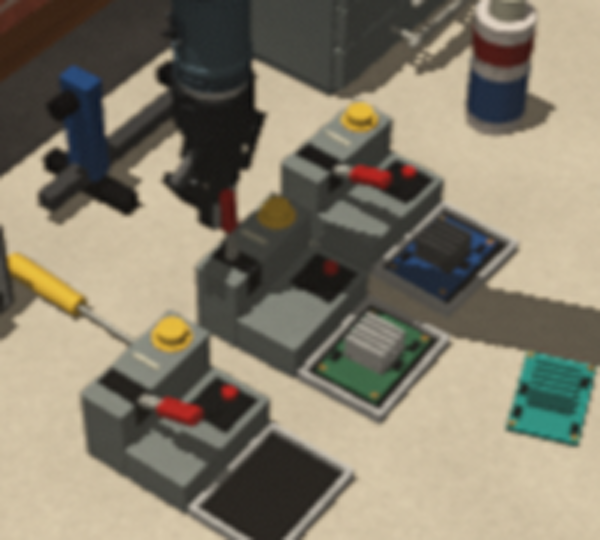

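View pics/w10.png

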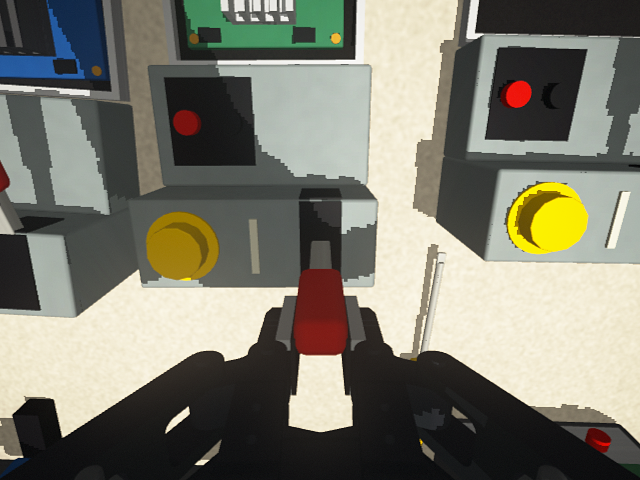

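The lever is now leaning back past upright in the pads (w10, handle at (321,310)). Releasing it and retreating straight up.

```bash
cat > m16.py <<'E'
from rig import arm
from h import *
ori=[-90,0,92.2]
arm.open_gripper()
arm.sleep(0.2)
o=arm.get_obs(); p=o["eef_pos"]; print("t",round(o["t"],2),np.round(p,1),o["finger_gap"],np.round(o["force"],1))
arm.move_straight([p[0],p[1],290],ori,rate=150)
arm.goto([560,-95,310],ori)
arm.sleep(0.2)
o=arm.get_obs(); print("t",o["t"],np.round(o["eef_pos"],1),np.round(o["force"],1))
s=arm.snapshot("wrist"); cv2.imwrite("pics/w11.png",s["frame"][:,:,::-1]); c=cam(s,o)
np.savez("w11.npz",frame=s["frame"],K=c[0],R=c[1],t=c[2])
s=arm.snapshot("side"); cv2.imwrite("pics/side9.png",cv2.resize(s["frame"][150:330,240:440],None,fx=3,fy=3,interpolation=cv2.INTER_CUBIC)[:,:,::-1]); np.save("side9.npy",s["frame"])
s=arm.snapshot("top"); cv2.imwrite("pics/top9.png",s["frame"][:,:,::-1])
E
python3 m16.py
```

```text
t 27.22 [633.4 -41.9 132.8] 84.96653999654482 [-0.2 -0.1  0.2]
t 29.075 [560.4 -93.5 309.5] [-0.2  0.2 -0.1]
```

View pics/w11.png

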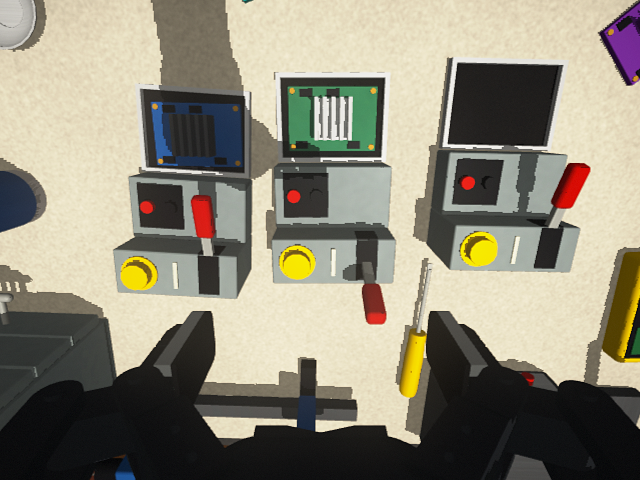

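View pics/side9.png

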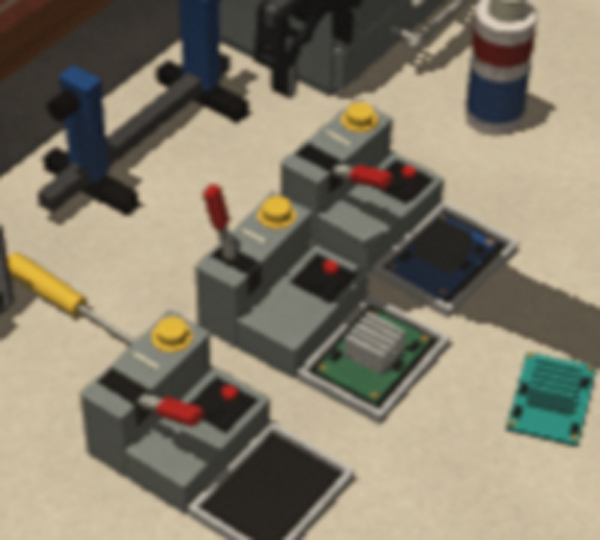

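View pics/top9.png

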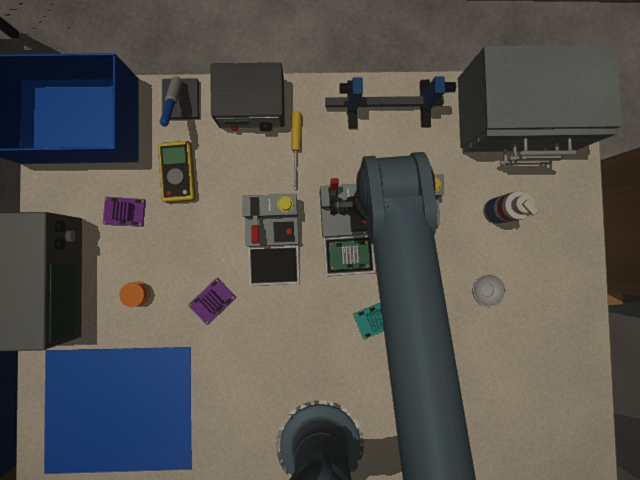

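```bash
python3 - <<'E'
from h import *
from rig import arm
f=np.load("side9.npy"); m,b,l=blobs(f,(0,170,90),(6,255,255),15); print("side red now",[(a,c.tolist(),bb) for a,c,bb,i in b])
d=np.load("w11.npz"); c=(d["K"],d["R"],d["t"]); fr=d["frame"]; hsv=cv2.cvtColor(fr,cv2.COLOR_RGB2HSV)
a=np.radians(2.2); e=np.array([np.cos(a),np.sin(a),0]); H=np.array([615.9,-42.6,78.])
for ph in (-15,-8,0): p=np.radians(ph); print(ph,proj(c,H+75*(-np.sin(p)*e+np.cos(p)*np.array([0,0,1]))).round(1),proj(c,H+95*(-np.sin(p)*e+np.cos(p)*np.array([0,0,1]))).round(1))
m=cv2.inRange(hsv,np.array((0,150,60)),np.array((8,255,255))); n,lb,st,ce=cv2.connectedComponentsWithStats(m); print([(int(st[i,4]),ce[i].round(1).tolist(),st[i,:4].tolist()) for i in range(1,n) if st[i,4]>60])
mo=cv2.inRange(hsv,np.array((14,150,60)),np.array((26,255,255))); z=np.zeros_like(mo); z[72:162,278:390]=mo[72:162,278:390]
n,l,st,ce=cv2.connectedComponentsWithStats(z); q=np.array([ce[i] for i in range(1,n) if st[i,4]>=6]); print(q.round(1).tolist())
P=onz(c,q,14); print(P.round(1).tolist(),P.mean(0).round(1))
print(arm.get_obs()["t"])
E
```

```text
side red now [(64, [363.1, 208.2], [357, 205, 13, 7]), (48, [311.4, 218.1], [309, 212, 6, 14]), (15, [349.7, 238.5], [348, 237, 5, 4]), (17, [315.9, 280.4], [314, 279, 5, 4]), (77, [299.6, 286.5], [293, 283, 14, 8])]
-15 [[372.9 304.7]] [[375.7 320.3]]
-8 [[373.7 296.6]] [[376.8 309.8]]
0 [[374.3 286.3]] [[377.7 296.1]]
[(1047, [570.1, 184.8], [551, 163, 39, 45]), (168, [467.1, 182.3], [460, 176, 15, 14]), (148, [293.3, 196.0], [287, 189, 14, 14]), (816, [202.9, 215.9], [191, 195, 24, 43]), (166, [146.9, 206.6], [139, 200, 16, 14]), (758, [373.4, 303.8], [362, 284, 24, 40]), (97, [528.4, 377.6], [522, 372, 12, 14])]
[[291.5, 90.3], [372.8, 90.4], [293.0, 146.1], [370.6, 146.4]]
[[445.0, -129.5, 14.0], [441.4, -39.4, 14.0], [504.7, -126.8, 14.0], [501.3, -36.9, 14.0]] [473.1 -83.2  14. ]
29.225
```

The lever is against its "on" stop: its handle is at (373.4,303.8) against a predicted (372.9,304.7) at −15°. The side-view centroid is (311.4,218.1), against (311.0,217.6) at the start. The board's pose hasn't changed, and the robot is touching nothing. Handing in.

```bash
python3 - <<'E'
from rig import arm
print(arm.job_done()); 
E
```

```text
the job is handed in; nothing more can be done
None
```

The job is done and handed in at about 29 s on the robot's clock (limit 69 s). I tripped the middle unit, the only one that was on, with its own test button. With its lever down, I set the green board in that unit's tray, then lifted the lever back to its stop and let go.

**Last checks:**
- **Board:** it lies flat, with its four holes at z 12.8–14.1 mm against an expected 14. Its centre is (473.1, -83.2), about 1 mm from the tray centre of (472.2, -83.2), leaving about 7 mm to the rim. Its yaw is 2.3° against the tray's roughly 2.2°. It was let go only after touching the tray floor.
- **Lever:** it stayed up after release and after the arm moved away. Its handle is within about 1 pixel of where the fully-on position should put it, and within 1 pixel of where it was at the start.
- **Forces:** wrist readings stayed under 10 N throughout, and the robot was touching nothing at the end.
- **Everything else:** in the last pictures the other two units, the blue board and the bystanders looked unmoved. I compared only the two other levers by measurement in the side view, and they had not moved. In the top view the arm hid part of the right-hand unit and the blue board, but both show as before in the wrist and side views.

**Disagreements:** early position fixes from the fixed cameras and the automatic corner masks were off. Some corner heights came out wrong by 20–60 mm because the masks cut off the board's corner holes. I didn't use those. The board and tray positions I acted on came from wrist-camera points that agreed to about 1 mm.

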